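Lay the drying sandwich tins flat

TASK

Two washed sandwich tins, one mint green and one ochre yellow, have been left standing on their long sides on the counter. Push each one over with the fingertips so that it lies flat with its coloured lid facing up, close to where it stood. Only push them, do not pick them up, and do not disturb anything else on the counter.

Things in the scene. Friction and masses are not known exactly. Their poses are not given: they have to be found in the camera images.
- mint_tin: mint-green closed sandwich tin (lid fixed on), 55 x 160 x 110 mm, 0.2 to 0.45 kg, loose, standing on a long side, 110 mm tall, pale mint sides. Origin: centre of the long side it stands on; own z up at the start, y along the 160 mm length, x through the 55 mm thickness. Lid (mint-green, raised panel) is the face at own -x, bare-metal base the face at own +x; a dark seam is nearer the lid
- ochre_tin: ochre-yellow closed sandwich tin (lid fixed on), 55 x 160 x 110 mm, 0.2 to 0.45 kg, loose, standing on a long side, 110 mm tall, cream sides. Origin: centre of the long side it stands on; own z up at the start, y along the 160 mm length, x through the 55 mm thickness. Lid (ochre-yellow, raised panel) is the face at own -x, bare-metal base the face at own +x; a dark seam is nearer the lid
- mint_tin_mid (a point): centre of the mint tin; 55 mm above the counter while it stands on its side, 27.5 mm when it lies flat. Pushed level near the top of a face (1 to 3 N), the tin tips about its far lower edge and falls over by itself beyond about 27 degrees
- mint_tin_lid (a point): centre of the outer face of its lid; 55 mm above the counter when the tin lies flat, lid up
- mint_tin_base (a point): centre of its bare-metal base face; at counter height when the tin lies flat, lid up
- ochre_tin_mid (a point): centre of the ochre tin; 55 mm above the counter while it stands on its side, 27.5 mm when it lies flat. Pushed level near the top of a face (1 to 3 N), the tin tips about its far lower edge and falls over by itself beyond about 27 degrees
- ochre_tin_lid (a point): centre of the outer face of its lid; 55 mm above the counter when the tin lies flat, lid up
- ochre_tin_base (a point): centre of its bare-metal base face; at counter height when the tin lies flat, lid up
- salt_pot: white salt pot, 42 mm across, 66 mm tall, loose, on the counter between the tins on the robot's side; origin at the centre of its underside
- jam_jar: amber jam jar with red cap, 64 mm across, 85 mm tall, loose, between and beyond the tins; origin at the centre of its underside
- pepper_mill: white turned pepper mill, 54 mm across, 152 mm tall, loose, on the right; origin at the centre of its underside
- mug: blue mug, 76 mm across plus handle, 90 mm tall, loose, near left; origin at the centre of its underside
- spoon: wooden spoon, 200 mm long, lying loose at the near right, along its own x
Things that resemble listed ones, but are neither listed nor needed, are in the scene too. What is shaped like the ochre_tin but pink or purple is not meant. Leave any purple look-alike of the mint_tin alone.

How it is judged:
At the end, for the whole second after the job is handed in: Both tins lie flat on the counter, lid up (centre of the lid 48 to 62 mm and centre of the base less than 8 mm above the counter), at rest, the centre of each within 160 mm of where it started (height (world z) of mint_tin_lid between 0.048 and 0.062 m and height (world z) of each of mint_tin_base, ochre_tin_base below 0.008 m and distance of each of mint_tin_mid, ochre_tin_mid from where it was at the start of the episode below 0.16 m and linear speed of each of mint_tin, ochre_tin below 0.02 m/s and height (world z) of ochre_tin_lid between 0.048 and 0.062 m); the robot touches nothing.
It fails at once if a tin is lifted off the counter (its centre more than 85 mm up) (height (world z) of any of mint_tin_mid, ochre_tin_mid above 0.085 m).
It fails at once if the salt pot, jam jar, pepper mill, mug or spoon is moved more than 20 mm or knocked over (distance of any of salt_pot, jam_jar, pepper_mill, mug, spoon from where it was at the start of the episode above 0.02 m or angle between any of salt_pot, jam_jar, pepper_mill, mug's own z axis and vertical above 0.5 rad).
It also fails if it takes over 40 s, if anything falls off the work surface, if the arm or the gripper's body presses on something with over 40 N, if the wrist force passes 120 N, or if a joint passes its speed limit or range.

ROBOT

A 7-joint arm with a two-finger parallel gripper is mounted at the origin on the work surface. World frame = base frame: x ahead of the robot, y to its left, z up, the work surface at z = 0. Lengths are in m, angles in rad, forces in N, time in s.
With the tool pointing down it reaches from about 0.4 to 0.875 m from the base axis. Payload 19.3 kg.
Tool frame: the origin (TCP) lies at the very end of the fingers, on their centre line; the grasp point (between the pads) lies 19 mm behind it; z points along the fingers, y is the line along which they close (so a half turn about z gives the same grasp; the last joint's range is limited). The gripper opens to 85 mm and grips with 20 to 120 N. Pads are 22 mm wide; open, the fingers measure 114 mm over their backs; the gripper's body (76 mm by 85 mm) begins 54 mm behind the grasp point. The pads swing forward as they close: fully open they stand 13 mm farther back than shut.
Start: joints at [-1.295, 0.521, -0.036, 1.599, 0.021, 1.021, -0.113], TCP at [0.212, 0.588, 0.231] pointing down, gripper open.
Joint ranges: [-2.91, 2.91], [-0.3, 2.13], [-1.5, 1.42], [0.17, 2.43], [-1.26, 4.41], [0.16, 1.93], [-2.52, 2.52]. Speed limits (rad/s): [1.89, 1.89, 2.39, 2.39, 3.01, 3.01, 3.01].

INTERFACE

Orientations are given as [roll, pitch, yaw] about the fixed x, y, z axes, in that order (R = Rz(yaw) Ry(pitch) Rx(roll)).
In Python, from workcell import bot gives the robot as it stands. The module is installed in compiled form; this text tells all that it offers.
- The arm moves only by the tool apply_moves, never from a script. Its arguments are lists of equal length, an entry for each row: "claw": the finger opening in m, from 0 to 0.0854; "xyz": the shift along the tool's x, y, z in m, a list of three; "twist": the turn, a rotation vector about the tool's x, y, z in rad, a list of three. A call has 1 to 20 rows; each row shifts and turns the commanded pose from where the row before left it, along the tool's axes as they then stand; what a row does not reach is not made up. A row lasts 1/10 s, in which the tool goes at most 50 mm and 8.59 degrees, less where a joint would pass 70% of its speed; a pose out of reach is approached as far as the arm can. A call with a gripper value outside its range is refused whole. The fingers move at their own pace and stop on an object; "force" is the grip in N (left out, the last holds). Time passes only in rows, so rows that do not move let the fingers close. It gives the time, the measured TCP pose, the force, the opening and the grip force at its end, in the units of the state.
- bot.observe(): the state, without advancing time (a new reading comes with each control period).
- bot.grab_frame(name): name is "scene" or "top" or "wrist"; returns a dict with "img" (420x560x3 uint8, red, green, blue), "vfov" (degrees; the focal length in pixels is half the picture's height over the tangent of half this angle, whatever the lens; pixels are square), "cx", "cy" (the principal point, pixels), "view" (4x4, takes a point from world to camera coordinates). Camera axes: x right, y up, looking along -z (the intrinsics and any distortion apply to the point x, -y, -z); pixel columns grow to the right and rows downward; lengths in m; the calibration is good to about 2 mm. A picture is of the moment at which its call begins. There is no depth.
- bot.job_done(): hands the job in; it is judged then, once.
Trained networks look in the newest picture that a camera, given by its name, has taken for a name from the list of things; names that differ only in an ending like _2 or _b are one class to them, and where a whole thing is asked for, a point or a joint stands for the part that bears it (a point fixed in the world has none). Each returns a list of dicts, best first, with "score" (0 to 1); they miss things now and then, are a little off and sometimes report something else, mostly with a low value. They report only what shows in the picture. A call takes as long as a camera call. They do not tell look-alikes from the thing itself.
- bot.find_in(camera, query): "position" ([x, y, z] in m, in world coordinates, good to about 4 mm: the middle of the surface that is visible of it).
The state is a dict: "clock": time; "qpos": joint angles; "qd": joint speeds; "joint_efforts": joint torques, N m; "position": TCP position; "tool_rot": TCP orientation; "force": force on the tool from outside, world axes, zero at the start; "moment": the same for the moment, N m; "grip_width": finger opening in m; "finger_force": force on a finger pad.
Only numpy, scipy, OpenCV 4.12 (cv2) and the standard library are available. Lean on these libraries where they do the work, as an engineer would, in place of code of your own. Each camera call takes 0.05 s, during which the arm holds its last target. There are 200 camera calls.

## Working session

There is one attempt and no reset: what is moved stays moved. The work goes in short steps, Python scripts to look and compute and a tool call to move; the robot and the scene stay as the last step left them, time stands still between calls to the robot, and variables do not carry over. Pictures are saved under pics/ and viewed, at most 10 in all, crops included, and the job is handed in when it is done.

Besides the shell and the picture viewer there is one more tool, called as name(argument=value, ...) on one line, values as JSON. apply_moves: Moves the arm, as the interface text tells. Its arguments: {"type":"object","properties":{"claw":{"type":"array"},"xyz":{"type":"array"},"twist":{"type":"array"},"force":{"type":"number"}},"required":["claw","xyz","twist"]}

```bash
mkdir -p pics; cat > h.py <<'E'
import numpy as np, cv2
from workcell import bot
def save(f,n): cv2.imwrite('pics/'+n,cv2.cvtColor(f['img'],cv2.COLOR_RGB2BGR))
def ray(f,u,v,z):
    fl=f['img'].shape[0]/2/np.tan(np.radians(f['vfov'])/2)
    V=np.array(f['view']);R=V[:3,:3];c=-R.T@V[:3,3]
    d=R.T@np.array([(u-f['cx'])/fl,-(v-f['cy'])/fl,-1]);return c+d*(z-c[2])/d[2]
def proj(f,p):
    fl=f['img'].shape[0]/2/np.tan(np.radians(f['vfov'])/2)
    V=np.array(f['view']);q=V[:3,:3]@np.array(p)+V[:3,3]
    return np.array([f['cx']-fl*q[0]/q[2],f['cy']+fl*q[1]/q[2]]).round(1)
E
python3 - <<'E'
from h import *
a=bot.grab_frame('top');save(a,'top.png');b=bot.grab_frame('scene');save(b,'scene.png')
print({k:a[k] for k in a if k!='img'});print(bot.observe())
for n in ['mint_tin','ochre_tin','salt_pot','jam_jar','pepper_mill','mug','spoon']:
    for c in ['top','scene']:
        print(n,c,[(np.round(d['position'],3).tolist(),round(d['score'],2)) for d in bot.find_in(c,n)])
E
```

```text
{'vfov': 49.67295780587038, 'cx': 281.7267371629388, 'cy': 216.3181923585709, 'view': array([[ 0.00752624, -0.99979589, -0.01874914, -0.00546035],
       [ 0.99712959,  0.00609091,  0.07546842, -0.46499937],
       [-0.07533882, -0.01926331,  0.99697191, -1.20122961],
       [ 0.        ,  0.        ,  0.        ,  1.        ]])}
{'clock': 0.1, 'qpos': array([-1.29523689,  0.52195075, -0.0363063 ,  1.59993741,  0.02116401,
        1.02110934, -0.11279824]), 'qd': array([ 1.47628847e-03,  2.41329213e-04,  5.54695300e-06, -1.60662836e-03,
       -1.02622416e-03,  1.44392711e-03, -7.41091189e-04]), 'joint_efforts': array([ 5.30171790e-03, -9.28489065e+01,  1.98469922e+00, -3.70533693e+01,
        1.81418122e-02,  5.36074440e-03,  2.24779274e-05]), 'position': array([0.2117518 , 0.58771665, 0.23079066]), 'tool_rot': array([-3.14057256e+00,  5.14731679e-05,  2.79578664e+00]), 'force': array([ 0.7161916 ,  0.70050806, -0.49890478]), 'moment': array([ 0.00249766,  0.00474056, -0.00282608]), 'finger_force': 0.0, 'grip_width': 0.08491705311777005}
mint_tin top [([0.197, 0.302, 0.108], 0.91), 
[... 257 characters left out ...]
ne [([0.306, -0.312, 0.074], 0.81), ([0.567, -0.148, 0.092], 0.66), ([0.351, 0.173, 0.089], 0.61), ([0.556, 0.221, 0.08], 0.18)]
salt_pot top [([0.421, -0.004, 0.058], 0.63)]
salt_pot scene [([0.441, 0.01, 0.036], 0.55)]
jam_jar top [([0.717, -0.0, 0.089], 0.56), ([0.535, -0.198, 0.108], 0.36)]
jam_jar scene [([0.74, 0.022, 0.059], 0.86), ([0.566, -0.148, 0.091], 0.47)]
pepper_mill top [([0.576, -0.454, 0.106], 0.96)]
pepper_mill scene [([0.592, -0.447, 0.078], 0.62), ([0.555, 0.217, 0.078], 0.32)]
mug top [([0.307, 0.45, 0.051], 0.94), ([0.536, 0.201, 0.114], 0.51)]
mug scene [([0.332, 0.449, 0.062], 0.73)]
spoon top [([0.402, -0.48, 0.012], 0.84)]
spoon scene [([0.375, -0.48, 0.01], 0.63)]
```

View pics/top.png

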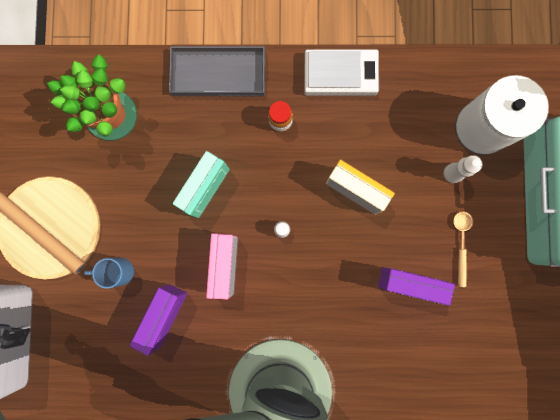

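View pics/scene.png

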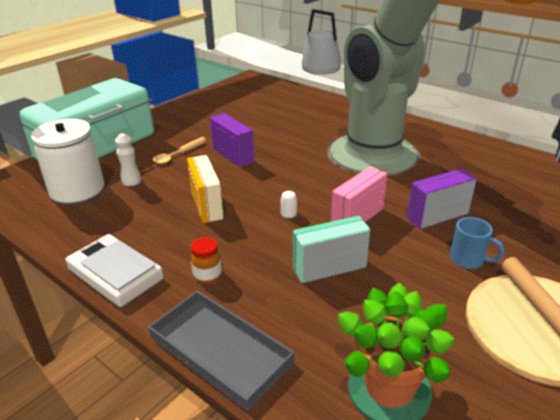

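The top view shows the upright tins: mint at (201,184), ochre at (361,187), pink at (222,266), and purples at (159,320) and (418,286). The mint and ochre ones match by colour, and pink and purple are the look-alikes. In the scene view, mint (330,248) shows its bare base to the far side, and ochre (205,188) shows its lid to the far side. I'll confirm with one enlarged crop.

```bash
python3 - <<'E'
import cv2,numpy as np
a=cv2.imread('pics/top.png');s=cv2.imread('pics/scene.png')
r=lambda i:cv2.resize(i,(400,300),interpolation=cv2.INTER_CUBIC)
cv2.imwrite('pics/crop.png',np.vstack([np.hstack([r(a[147:222,155:255]),r(a[147:222,310:410])]),np.hstack([r(s[205:295,280:400]),r(s[145:235,150:270])])]))
from h import *
f=bot.grab_frame('top')
h=cv2.cvtColor(f['img'],cv2.COLOR_RGB2HSV)
print(h[184,201],h[180,190],h[175,360],h[190,355])
E
```

```text
[ 78  49 239] [ 81  33 252] [ 24 186 254] [ 28  14 255]
```

View pics/crop.png

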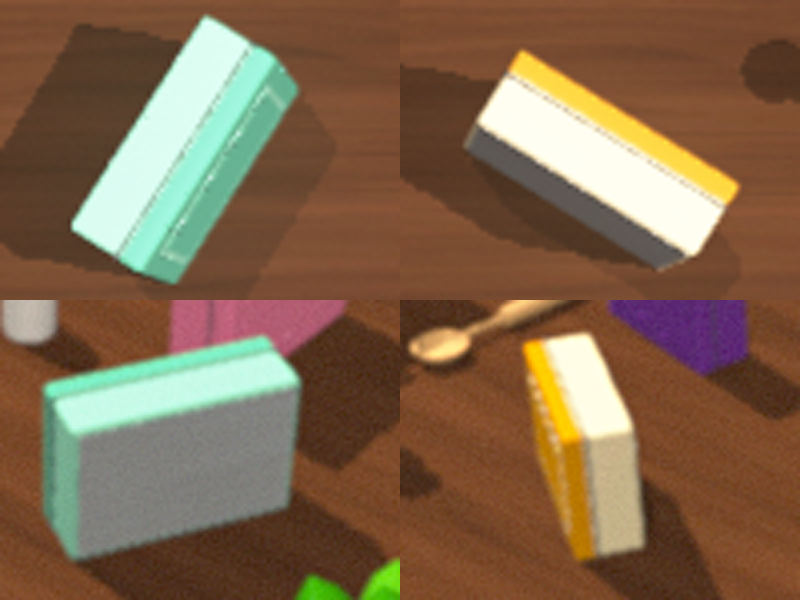

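```bash
python3 - <<'E'
from h import *
f=bot.grab_frame('top')
def tin(n,c):  # c: base corner a,b ; lid corner b,a (px, top face z=.11)
    P=np.array([ray(f,*p,.11) for p in c]);print(n,P[:,:2].round(3).tolist())
    print(' sides',np.linalg.norm(np.roll(P,-1,0)-P,axis=1).round(3))
    y=(P[1]-P[0]+P[2]-P[3]);y/=np.linalg.norm(y);x=np.array([y[1],-y[0],0])
    if x@(P[0]-P[3])<0:x=-x
    m=P.mean(0);m[2]=0
    print(' mid',m.round(3),'push dir',x.round(3),'yaw',round(np.arctan2(x[1],x[0]),3))
    e=m+x*.1375;print(' landing far corners',(e+y*.08).round(3),(e-y*.08).round(3))
    return m,x,y
M=tin('mint',[(206.75,150.75),(173,204),(189.25,214.5),(222.5,160)])
O=tin('ochre',[(330,178.25),(382.5,211.5),(395,193.25),(340.75,159.5)])
for n,p in dict(salt=(282,229),jam=(281,112)).items(): print(n,ray(f,*p,.066 if n=='salt' else .085).round(3))
E
```

```text
mint [[0.622, 0.186], [0.487, 0.268], [0.461, 0.226], [0.599, 0.146]]
 sides [0.158 0.049 0.16  0.046]
 mid [0.542 0.206 0.   ] push dir [0.512 0.859 0.   ] yaw 1.034
 landing far corners [0.544 0.366 0.   ] [0.682 0.284 0.   ]
ochre [[0.554, -0.124], [0.472, -0.253], [0.517, -0.285], [0.601, -0.151]]
 sides [0.154 0.055 0.158 0.054]
 mid [ 0.536 -0.203  0.   ] push dir [-0.845  0.534  0.   ] yaw 2.578
 landing far corners [ 0.377 -0.197  0.   ] [ 0.463 -0.062  0.   ]
salt [ 0.429 -0.004  0.066]
jam [0.73  0.    0.085]
```

apply_moves(claw=[0,0,0,0,0,0,0,0,0,0,0,0,0,0,0,0,0,0], xyz=[[0,0,0],[0,0,0],[-0.032,-0.0158,0],[-0.032,-0.0158,0],[-0.032,-0.0158,0],[-0.032,-0.0158,0],[-0.032,-0.0158,0],[-0.032,-0.0158,0],[-0.032,-0.0158,0],[-0.032,-0.0158,0],[-0.032,-0.0158,0],[-0.032,-0.0158,0],[-0.032,-0.0158,0],[-0.032,-0.0158,0],[-0.032,-0.0158,0],[-0.032,-0.0158,0],[-0.032,-0.0158,0],[0,0,0]], twist=[[0,0,0.1],[0,0,0.1],[0,0,0],[0,0,0],[0,0,0],[0,0,0],[0,0,0],[0,0,0],[0,0,0],[0,0,0],[0,0,0],[0,0,0],[0,0,0],[0,0,0],[0,0,0],[0,0,0],[0,0,0],[0,0,0]])

```text
clock: 2.7
position: [0.5011, 0.1319, 0.2315]
tool_rot: [-3.141, 0.002, 2.59]
force: [-0.0, -0.2, -0.8]
grip_width: -0.0001
finger_force: 0.0
```

```bash
python3 - <<'E'
from h import *
f=bot.grab_frame('wrist');save(f,'w1.png')
m=np.array([.542,.206,0]);x=np.array([.512,.859,0]);y=np.array([-.859,.512,0])
print([proj(f,m-x*.0275+y*s*.08+[0,0,.11]) for s in(-1,1)])
E
```

```text
[array([345.6, 286. ]), array([355.7,  90.2])]
```

View pics/w1.png

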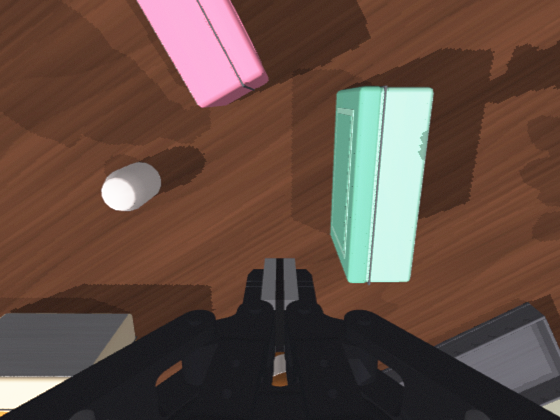

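The wrist view shows the mint lid facing the fingers, with its top edge at x≈350–360. That matches the prediction to within a few px, and the space below the fingers is clear.

apply_moves(claw=[0,0,0,0,0,0,0,0,0,0,0,0,0,0,0,0,0], xyz=[[0,0,0.02],[0,0,0.02],[0,0,0.02],[0,0,0.02],[0,0,0.02],[0,0,0.02],[0,0,0.02],[0,0.01,0],[0,0.01,0],[0,0.01,0],[0,0.008,0],[0,0.008,0],[0,0.008,0],[0,0.008,0],[0,0.008,0],[0,0.008,0],[0,0,0]], twist=[[0,0,0],[0,0,0],[0,0,0],[0,0,0],[0,0,0],[0,0,0],[0,0,0],[0,0,0],[0,0,0],[0,0,0],[0,0,0],[0,0,0],[0,0,0],[0,0,0],[0,0,0],[0,0,0],[0,0,0]])

```text
clock: 4.45
position: [0.54, 0.2041, 0.0912]
tool_rot: [3.141, 0.0, 2.597]
force: [0.2, -0.0, -0.3]
grip_width: -0.0001
finger_force: 0.0
```

```bash
python3 - <<'E'
from h import *
f=bot.grab_frame('scene');save(f,'s2.png');print(bot.observe()['force'],bot.find_in('scene','mint_tin')[:2])
E
```

```text
[-0.23605552 -0.14796139 -0.87159673] [{'position': [0.5756, 0.2447, 0.1044], 'score': 0.9}, {'position': [0.2275, 0.3202, 0.0759], 'score': 0.86}]
```

View pics/s2.png

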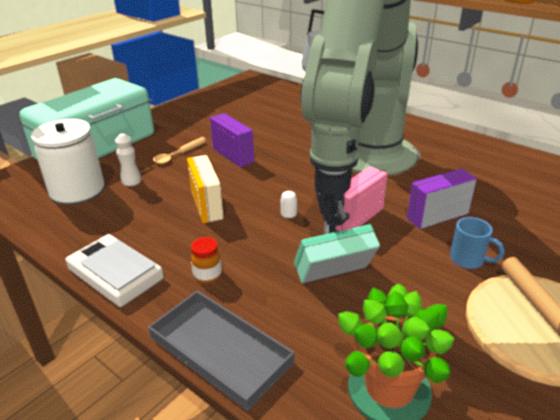

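The picture shows the mint tin at (337,253) tipped most of the way to balance and nothing else moved, so I'll push on.

apply_moves(claw=[0,0,0,0,0,0,0,0,0,0,0], xyz=[[0,0.007,0],[0,0.007,0],[0,0.007,0],[0,0.007,0],[0,0,0],[0,0,0],[0,0,0],[0,0,-0.02],[0,0,-0.03],[0,0,-0.04],[0,0,-0.04]], twist=[[0,0,0],[0,0,0],[0,0,0],[0,0,0],[0,0,0],[0,0,0],[0,0,0],[0,0,0],[0,0,0],[0,0,0],[0,0,0]])

```text
clock: 5.65
position: [0.5537, 0.2263, 0.2226]
tool_rot: [-3.141, -0.0, 2.595]
force: [0.6, 0.1, 0.6]
grip_width: 0.0001
finger_force: 0.0
```

```bash
python3 - <<'E'
from h import *
f=bot.grab_frame('scene');save(f,'s3.png');print(bot.observe()['position'],bot.observe()['force'],bot.find_in('scene','mint_tin_lid')[:2])
E
```

```text
[0.55611748 0.22713002 0.22922032] [2.00884012 0.62358307 8.25548371] [{'position': [0.6125, 0.2899, 0.0573], 'score': 0.65}, {'position': [0.2236, 0.3201, 0.0782], 'score': 0.57}]
```

View pics/s3.png

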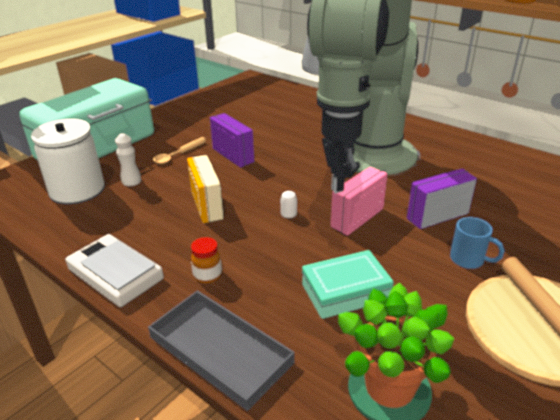

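Mint lies flat, lid up, at (347,283), about 0.11 m from where it started. Next I move behind the ochre tin, on its lid side.

apply_moves(claw=[0,0,0,0,0,0,0,0,0,0,0,0,0,0,0,0], xyz=[[-0.0208,-0.0271,0],[-0.0208,-0.0271,0],[-0.0208,-0.0271,0],[-0.0208,-0.0271,0],[-0.0208,-0.0271,0],[-0.0208,-0.0271,0],[-0.0208,-0.0271,0],[-0.0208,-0.0271,0],[-0.0208,-0.0271,0],[-0.0208,-0.0271,0],[-0.0208,-0.0271,0],[-0.0208,-0.0271,0],[-0.0208,-0.0271,0],[-0.0208,-0.0271,0],[0,0,0],[0,0,0]], twist=[[0,0,0],[0,0,0],[0,0,0],[0,0,0],[0,0,0],[0,0,0],[0,0,0],[0,0,0],[0,0,0],[0,0,0],[0,0,0],[0,0,0],[0,0,0],[0,0,0],[0,0,0],[0,0,0]])

```text
clock: 7.35
position: [0.6055, -0.2493, 0.2208]
tool_rot: [-3.141, -0.001, 2.594]
force: [-0.3, 0.9, 0.4]
grip_width: -0.0005
finger_force: 0.0
```

```bash
python3 - <<'E'
from h import *
f=bot.grab_frame('wrist');save(f,'w2.png')
m=np.array([.536,-.203,0]);x=np.array([-.845,.534,0]);y=np.array([-.534,-.845,0])
print([proj(f,m-x*.0275+y*s*.08+[0,0,.11]) for s in(-1,1)],bot.observe()['position'])
d=bot.observe()['position']-m;print(d@x,d@y)
E
```

```text
[array([393.4, 132.7]), array([171. , 128.7])] [ 0.6058002  -0.24816662  0.22097178]
-0.08310014883778338 0.0008924873893327023
```

View pics/w2.png

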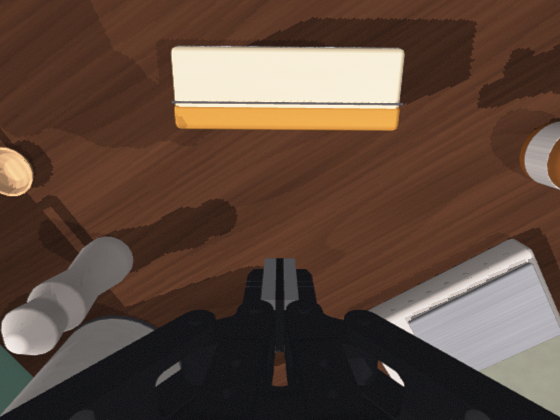

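The ochre lid edge is at y≈129, x 178–398, which matches the prediction (171–393, ~131). The fingers have clear space to descend.

apply_moves(claw=[0,0,0,0,0,0,0,0,0,0,0,0,0,0,0,0,0,0,0], xyz=[[0,0,0.02],[0,0,0.02],[0,0,0.02],[0,0,0.02],[0,0,0.02],[0,0,0.02],[0,0,0.01],[0.01,0,0],[0.01,0,0],[0.01,0,0],[0.007,0,0],[0.007,0,0],[0.007,0,0],[0.007,0,0],[0.007,0,0],[0.007,0,0],[0.007,0,0],[0,0,0],[0,0,0]], twist=[[0,0,0],[0,0,0],[0,0,0],[0,0,0],[0,0,0],[0,0,0],[0,0,0],[0,0,0],[0,0,0],[0,0,0],[0,0,0],[0,0,0],[0,0,0],[0,0,0],[0,0,0],[0,0,0],[0,0,0],[0,0,0],[0,0,0]])

```text
clock: 9.3
position: [0.5384, -0.2075, 0.0913]
tool_rot: [-3.142, -0.0, 2.596]
force: [-0.2, 0.7, -0.5]
grip_width: 0.0003
finger_force: 0.0
```

```bash
python3 - <<'E'
from h import *
f=bot.grab_frame('scene');print(bot.observe()['position'],bot.observe()['force'])
for n in ['ochre_tin','ochre_tin_lid','salt_pot']:print(n,[np.round(d['position'],3) for d in bot.find_in('scene',n)][:3])
E
```

```text
[ 0.53864588 -0.20762669  0.09126785] [ 0.52426621 -0.58922843  0.8186037 ]
ochre_tin [array([ 0.543, -0.14 ,  0.086]), array([0.366, 0.174, 0.078]), array([ 0.306, -0.309,  0.078])]
ochre_tin_lid [array([0.364, 0.176, 0.079]), array([ 0.542, -0.146,  0.085]), array([ 0.311, -0.311,  0.074])]
salt_pot [array([0.44 , 0.008, 0.035])]
```

Ochre is tipping but hasn't fallen yet, so I push on slowly and then lift.

apply_moves(claw=[0,0,0,0,0,0,0,0,0,0,0,0], xyz=[[0.007,0,0],[0.007,0,0],[0.007,0,0],[0.007,0,0],[0.005,0,0],[0,0,0],[0,0,0],[0,0,0],[0,0,-0.02],[0,0,-0.03],[0,0,-0.04],[0,0,-0.04]], twist=[[0,0,0],[0,0,0],[0,0,0],[0,0,0],[0,0,0],[0,0,0],[0,0,0],[0,0,0],[0,0,0],[0,0,0],[0,0,0],[0,0,0]])

```text
clock: 10.7
position: [0.5101, -0.1906, 0.2226]
tool_rot: [-3.141, -0.001, 2.595]
force: [0.7, -0.2, -0.0]
grip_width: -0.0002
finger_force: 0.0
```

```bash
python3 - <<'E'
from h import *
f=bot.grab_frame('scene');save(f,'s4.png');print(bot.observe()['position'],bot.observe()['force'])
for n in ['ochre_tin_lid','mint_tin_lid','salt_pot','jam_jar','pepper_mill','mug','spoon']:print(n,[np.round(d['position'],3) for d in bot.find_in('scene',n)][:3])
E
```

```text
[ 0.51234846 -0.19162098  0.22877246] [ 2.28911132 -0.87039863  8.68589557]
ochre_tin_lid [array([ 0.31 , -0.307,  0.071]), array([0.37 , 0.173, 0.08 ]), array([ 0.487, -0.123,  0.057])]
mint_tin_lid [array([0.224, 0.318, 0.076]), array([0.613, 0.291, 0.055])]
salt_pot [array([0.44 , 0.009, 0.04 ])]
jam_jar []
pepper_mill [array([ 0.595, -0.446,  0.077]), array([ 0.488, -0.12 ,  0.055])]
mug [array([0.608, 0.296, 0.061]), array([0.332, 0.449, 0.062])]
spoon [array([ 0.376, -0.478,  0.01 ])]
```

View pics/s4.png

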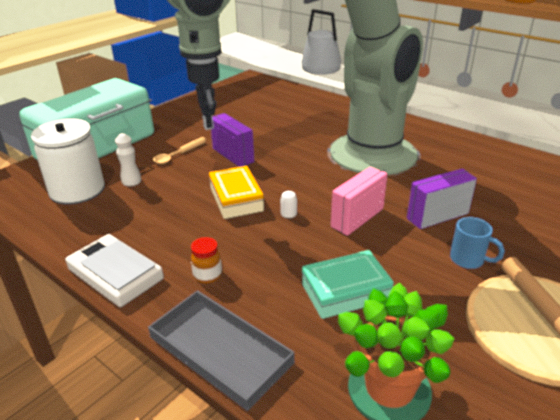

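Both tins lie flat with their lids up: ochre at (236,190) and mint at (347,283). The other things are unmoved and the arm is clear, so I hand in.

```bash
python3 -c "
from workcell import bot
print(bot.job_done())"
```

```text
the job is handed in; nothing more can be done
None
```

Job handed in at about 11 s of the 40 s allowed: by camera estimate both tins lie flat, lid up, with centres about 0.11 m (mint) and 0.10 m (ochre) from where they stood, nothing else visibly moved and the arm clear; no verdict came back.

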